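# Tick off the tray board with a fingertip

## Robot

A 7-joint arm with a two-finger parallel gripper is mounted at the origin on a cart in front of the work surface, level with it; the furniture and walls round the work are solid. World frame = base frame: x ahead of the robot, y to its left, z up, the work surface at z = 0. Lengths are in m, angles in degrees, forces in N, time in s.
With the tool pointing down it reaches from about 0.425 to 0.875 m from the base axis. Payload 4.7 kg.
Tool frame: the origin (TCP) lies between the finger pads; the fingertips stand env.finger_overhang ahead of it and the grasp point (between the pads) lies 5 mm behind it (env.finger_overhang is the distance from the TCP to the fingertips, in m); z points along the fingers, y is the line along which they close (so a half turn about z gives the same grasp; the last joint's range is limited). The gripper opens to 87 mm and grips with 3 to 60 N. Pads are 19 mm wide; open, the fingers measure 117 mm over their backs; the gripper's body (75 mm by 190 mm) begins 51 mm behind the grasp point.
Start: joints at [66.182, 18.392, -4.016, 83.108, 1.295, 78.541, -3.26], TCP at [0.271, -0.591, 0.237] pointing down, gripper open.
Joint ranges: [-163.93, 163.93], [-17.29, 119.83], [-79.2, 71.16], [3.27, 140.29], [-89.18, 269.18], [5.43, 117.66], [-154.24, 154.24]. Speed limits (degrees/s): [147.25, 147.25, 180, 180, 180, 180, 180].

## Interface

Orientations are given as [roll, pitch, yaw] about the fixed x, y, z axes, in that order (R = Rz(yaw) Ry(pitch) Rx(roll)).
In Python, from cell import telemetry, eyes, env, models gives the robot as it stands. The module is installed in compiled form; this text tells all that it offers.
- The arm moves only by the tool drive_tool, never from a script. Its arguments are lists of equal length, an entry for each row: "angular": the turn, a rotation vector about the tool's x, y, z in rad, a list of three; "delta_pos": the shift along the tool's x, y, z in cm, a list of three; "gripper": the finger opening in cm, from 0 to 8.7. A call has 1 to 20 rows; each row shifts and turns the commanded pose from where the row before left it, along the tool's axes as they then stand; what a row does not reach is not made up. A row lasts 1/10 s, in which the tool goes at most 50 mm and 8.59 degrees, less where a joint would pass 70% of its speed; a pose out of reach is approached as far as the arm can. A call with a gripper value outside its range is refused whole. The fingers move at their own pace and stop on an object; "squeeze" is the grip in N (left out, the last holds). Time passes only in rows, so rows that do not move let the fingers close. It gives the time, the measured TCP pose, the force, the opening and the grip force at its end, in the units of the state.
- telemetry.get_obs(): the state, without advancing time (a new reading comes with each control period).
- eyes.read_camera(name): name is "side" or "top"; returns a dict with "pixels" (384x512x3 uint8, red, green, blue), "mtx" (3x3 intrinsics, pixels), "origin" and "orientation" of the camera in the world. Camera axes: x right, y down, z forward; pixel columns grow to the right and rows downward; lengths in m; the calibration is good to about 2 mm. A picture is of the moment at which its call begins. There is no depth.
- env.sign_off(): hands the job in; it is judged then, once.
Trained networks look in a picture, given as the dict that the camera call returned (one of the last four; its "shot" number tells which), for a name from the list of things; names that differ only in an ending like _2 or _b are one class to them, and where a whole thing is asked for, a point or a joint stands for the part that bears it (a point fixed in the world has none). Each returns a list of dicts, best first, with "p" (0 to 1); they miss things now and then, are a little off and sometimes report something else, mostly with a low value. They report only what shows in the picture. A call takes as long as a camera call.
- models.search_frame(picture, target): "centre" ([column, row] in pixels, amid what is visible of it).
- models.cut_out(picture, target): "pixels" (384x512 bool, what is visible of it) and "centre" ([column, row] in pixels, amid what is visible of it).
The state is a dict: "time_s": time; "qpos": joint angles; "joint_velocities": joint speeds; "effort": joint torques, N m; "tool_pos": TCP position; "tool_rot": TCP orientation; "force": force on the tool from outside, world axes, zero at the start; "wrist_torque": the same for the moment, N m; "grip_width": finger opening in m; "grasp_force": force on a finger pad.
Only numpy, scipy, OpenCV 4.12 (cv2) and the standard library are available. Lean on these libraries where they do the work, as an engineer would, in place of code of your own. Each camera call takes 0.05 s, during which the arm holds its last target. There are 200 camera calls.

## Task

The wooden check-off board on the counter has a curved row of five white flip tabs. Starting from the end with the red stud, run the shut fingertips lightly along the curve so that the white tabs tip over one after the other and all lie flat, and leave the blue tab at the far end standing. Do not pick up or shift the board, press hard, or disturb the things around it.

Things in the scene. Friction and masses are not known exactly. Their poses are not given: they have to be found in the camera images.
- board: loose light-wood board, 110 (x) x 300 (y) x 12 high, about 0.9 kg. Origin at counter level under the middle of the curve; deck x -28 to 82, y -150 to 150; +z up. A thin dark line, an arc of radius 180 about x = 180, y = 0, runs from the stud at the +y end past five white tabs (green dot facing the stud) and then a blue tab at the -y end, 45 apart, each standing square across the line
- stud (a point): flat red stud (20 across, 4 high) on the deck's top, the start of the line, 36 along it before white tab 1, at x 58, y 132 of the board
- foot_1 (a point): point on the deck's top at the foot (hinge) of white tab 1, counted from the stud. Each tab is 30 wide across the line, 3 thick, 30 tall, its hinge 3 above the deck (top 45 above the counter). Pushed past upright, with well under 1 N at its upper half, a tab falls over by its own weight and stays down
- foot_2 (a point): point on the deck's top at the foot (hinge) of white tab 2, counted from the stud
- foot_3 (a point): point on the deck's top at the foot (hinge) of white tab 3, counted from the stud
- foot_4 (a point): point on the deck's top at the foot (hinge) of white tab 4, counted from the stud
- foot_5 (a point): point on the deck's top at the foot (hinge) of white tab 5, counted from the stud
- foot_6 (a point): point on the deck's top at the foot (hinge) of the blue tab, next after white tab 5
- tab_1 (a joint): hinge of white tab 1 (rad): 0 standing, leaning 0.2 back towards the stud's end against its stop; 0.2 exactly upright; 1.77 lying flat on the deck, pointing along the row away from the stud
- tab_2 (a joint): hinge of white tab 2 (rad): 0 standing, leaning 0.2 back towards the stud's end against its stop; 0.2 exactly upright; 1.77 lying flat on the deck, pointing along the row away from the stud
- tab_3 (a joint): hinge of white tab 3 (rad): 0 standing, leaning 0.2 back towards the stud's end against its stop; 0.2 exactly upright; 1.77 lying flat on the deck, pointing along the row away from the stud
- tab_4 (a joint): hinge of white tab 4 (rad): 0 standing, leaning 0.2 back towards the stud's end against its stop; 0.2 exactly upright; 1.77 lying flat on the deck, pointing along the row away from the stud
- tab_5 (a joint): hinge of white tab 5 (rad): 0 standing, leaning 0.2 back towards the stud's end against its stop; 0.2 exactly upright; 1.77 lying flat on the deck, pointing along the row away from the stud
- tab_6 (a joint): hinge of the blue tab (rad): 0 standing, leaning 0.2 back towards the stud's end against its stop; 0.2 exactly upright; 1.77 lying flat on the deck, pointing along the row away from the stud
- honey_jar: closed glass jar of honey with a white lid, 64 across, 97 high, standing behind the board; stays where it is. Origin at the centre of its underside
- stamp: small wooden hand stamp, 26 x 34, 62 high, standing in front of the board; stays where it is. Origin at the centre of its underside
- ring_left: ring cake in a clear film bag, 90 x 94 x 24, front left; stays where it is. Origin at the centre of its underside
- ring_back: chocolate ring cake in a clear film bag, 90 x 94 x 24, back left; stays where it is. Origin at the centre of its underside
- ring_right: ring cake in a clear film bag, 90 x 94 x 25, back right; stays where it is. Origin at the centre of its underside
- butter_bar: wrapped butter bar, 57 x 101 x 25, front right; stays where it is. Origin at the centre of its underside

How it is judged:
By the outcome, as a careful person would: the job done as asked, in the order asked, and still so for the second after the job is handed in, with the robot touching nothing.
It also fails if it takes over 38 s, if anything falls off the work surface, if the arm or the gripper's body presses on something with over 40 N, if the wrist force passes 120 N, or if a joint passes its speed limit or range.

## Working session

There is one attempt and no reset: what is moved stays moved. The work goes in short steps, Python scripts to look and compute and a tool call to move; the robot and the scene stay as the last step left them, time stands still between calls to the robot, and variables do not carry over. Pictures are saved under pics/ and viewed, at most 10 in all, crops included, and the job is handed in when it is done.

Besides the shell and the picture viewer there is one more tool, called after "Call:" by a JSON object that holds its "method" and its "body", one argument or row to a line. drive_tool: Moves the arm, as the interface text tells. Its arguments: {"type":"object","properties":{"angular":{"type":"array","items":{"type":"array","items":{"type":"number"}}},"delta_pos":{"type":"array","items":{"type":"array","items":{"type":"number"}}},"gripper":{"type":"array","items":{"type":"number"}},"squeeze":{"type":"number"}},"required":["angular","delta_pos","gripper"]}

```bash
mkdir -p pics; python3 - <<'E'
from cell import telemetry, eyes, env, models
import cv2
o=telemetry.get_obs();print({k:o[k] for k in('time_s','tool_pos','tool_rot','force','grip_width')},env.finger_overhang)
for n in('top','side'):
    p=eyes.read_camera(n);cv2.imwrite(f'pics/{n}0.png',p['pixels'][:,:,::-1]);print(n,p['mtx'],p['origin'],p['orientation'])
    for t in('stud','foot_1','board'):
        for r in models.search_frame(p,t)[:8]:print(t,r['centre'],r['p'])
E
```

```text
{'time_s': 0.0, 'tool_pos': array([ 0.27060681, -0.59040797,  0.23546068]), 'tool_rot': array([-1.79890561e+02,  3.74375427e-03,  2.46271027e+01]), 'force': array([ 0.16851525,  0.74682479, -0.21339853]), 'grip_width': 0.08725091739178917} 0.014
top [[475.87461678   0.         263.4750569 ]
 [  0.         475.87461678 188.43726304]
 [  0.           0.           1.        ]] [ 0.23208282 -0.04365413  1.61446918] [-169.68606597    0.52921121  -90.92687518]
stud [291.2, 180.1] 0.59
foot_1 [287.2, 177.1] 0.62
board [284.6, 179.6] 0.79
side [[382.5957171    0.         258.97247382]
 [  0.         382.5957171  191.82556995]
 [  0.           0.           1.        ]] [ 0.54056578 -0.86921945  0.69215338] [-126.41567039    0.79001004    1.30567176]
stud [274.1, 237.1] 0.87
foot_1 [276.5, 233.1] 0.72
board [280.6, 232.4] 0.56
```

```bash
python3 - <<'E'
import cv2
for n,(x,y,w,h) in dict(top=(160,90,240,180),side=(140,130,280,210)).items():
    i=cv2.imread(f'pics/{n}0.png')[y:y+h,x:x+w];cv2.imwrite(f'pics/{n}c.png',cv2.resize(i,(800,600),interpolation=cv2.INTER_CUBIC))
E
```

```text
(no output)
```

View pics/topc.png

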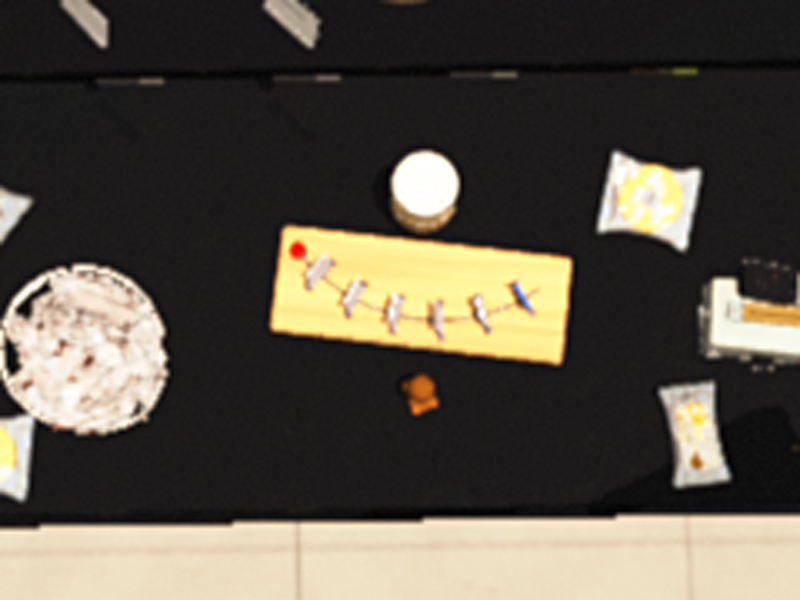

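View pics/sidec.png

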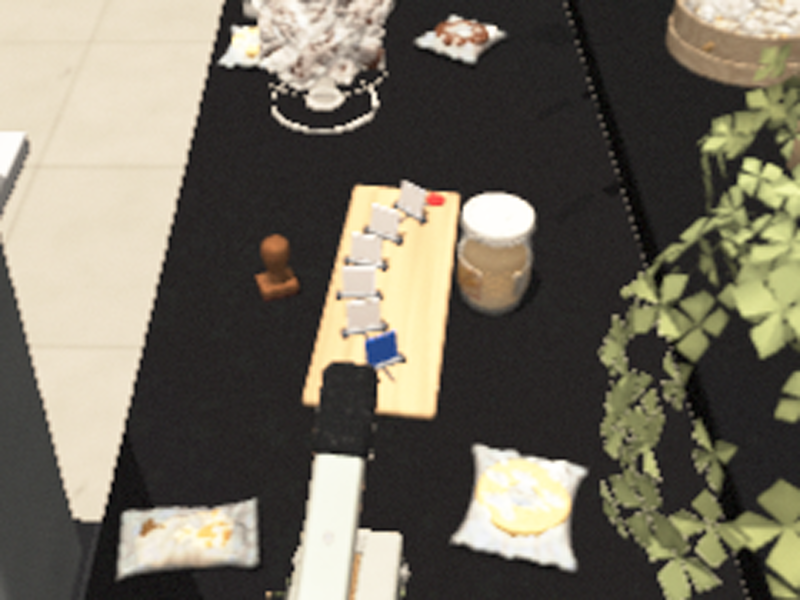

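```bash
cat > h.py <<'E'
import numpy as np
from scipy.spatial.transform import Rotation as R
def proj(p,X):
    c=R.from_euler('xyz',p['orientation'],degrees=True).inv().apply(np.atleast_2d(X)-p['origin'])
    q=c@np.array(p['mtx']).T;return q[:,:2]/q[:,2:]
def B2W(b,X):
    X=np.atleast_2d(np.array(X,float));return R.from_euler('z',b[2]).apply(X)+[b[0],b[1],0]
def path(s): # s = metres along line from middle of curve towards +y; board xy, and path direction angle
    a=s/.18;return np.array([.18-.18*np.cos(a),.18*np.sin(a),0]),-np.pi/2-a
E
python3 - <<'E'
from h import *
from cell import eyes,models
from scipy.optimize import least_squares
P={n:eyes.read_camera(n) for n in('top','side')}
C=np.array([[.082,.15,.012],[.082,-.15,.012],[-.028,-.15,.012],[-.028,.15,.012],[.058,.132,.016]])
uv={'top':np.array([[285,226],[573,258],[563,359],[271,330],[298,250]])/3.3333+[160,90],
 'side':np.array([[460,192],[437,412],[304,400],[357,185],[436,200]])/2.857+[140,130]}
for ks in(('top',),('side',),('top','side')):
    f=lambda b:np.concatenate([(proj(P[k],B2W(b,C))-uv[k]).ravel() for k in ks])
    r=least_squares(f,[.5,-.05,-.1],loss='soft_l1');print(ks,r.x,np.degrees(r.x[2]),f(r.x).round(1))
np.save('b.npy',r.x)
import cv2
hsv=cv2.cvtColor(P['side']['pixels'],cv2.COLOR_RGB2HSV)
for k in P:
    for t in('honey_jar','stamp'):
        for q in models.search_frame(P[k],t)[:1]:print(k,t,q['centre'],q['p'])
    i=cv2.resize(P[k]['pixels'],None,fx=4,fy=4,interpolation=cv2.INTER_CUBIC)[:,:,::-1].copy()
    feet=[np.r_[path((2.5-j)*.045)[0][:2],.012] for j in range(6)]
    for u in proj(P[k],B2W(r.x,np.vstack([C,feet]))):cv2.circle(i,tuple(int(v) for v in u*4+1.5),4,(255,0,255),1)
    c=(uv[k].mean(0)*4).astype(int);cv2.imwrite(f'pics/{k}f.png',i[c[1]-200:c[1]+200,c[0]-250:c[0]+250])
E
python3 -c "
import cv2,numpy as np
a,b=cv2.imread('pics/topf.png'),cv2.imread('pics/sidef.png')
i=np.hstack([a,b]);cv2.imwrite('pics/f.png',cv2.resize(i,None,fx=.8,fy=.8))"
```

```text
('top',) [ 0.53244151 -0.11071221 -0.12610928] -7.225529588699791 [-0.2  0.1 -0.2 -0.4  0.1  0.6  0.2 -0.1  0.2 -0.1]
('side',) [ 0.53452687 -0.11161627 -0.12987957] -7.441550959996978 [ 0.4 -0.   0.2  0.9 -0.2  0.  -0.7 -0.6  0.2 -0.9]
('top', 'side') [ 0.5337581  -0.11107888 -0.12711138] -7.282945729327128 [-0.1 -0.3 -0.1 -0.8  0.1  0.3  0.3 -0.5  0.3 -0.5  0.  -0.2 -0.   0.6
 -0.3 -0.1 -1.1 -0.7 -0.2 -1. ]
top honey_jar [283.8, 150.1] 0.7
side honey_jar [310.7, 217.4] 0.85
side stamp [237.1, 223.6] 0.68
```

View pics/f.png

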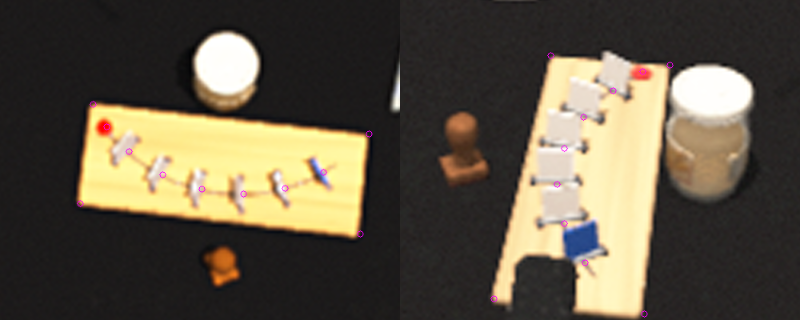

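Call:
{"method": "drive_tool", "body": {
  "angular": [
    [0, 0, 0],
    [0, 0, 0],
    [0, 0, 0],
    [0, 0, 0],
    [0, 0, 0],
    [0, 0, 0],
    [0, 0, 0],
    [0, 0, 0],
    [0, 0, 0],
    [0, 0, 0],
    [0, 0, 0],
    [0, 0, 0],
    [0, 0, 0],
    [0, 0, 0],
    [0, 0, 0],
    [0, 0, 0],
    [0, 0, 0],
    [0, 0, 0],
    [0, 0, 0],
    [0, 0, 0]
  ],
  "delta_pos": [
    [1.4, -1.0, 0],
    [2.9, -2.15, 0.2],
    [2.9, -2.15, 0.2],
    [2.9, -2.15, 0.2],
    [2.9, -2.15, 0.2],
    [2.9, -2.15, 0.2],
    [2.9, -2.15, 0.2],
    [2.9, -2.15, 0.2],
    [2.9, -2.15, 0.2],
    [2.9, -2.15, 0.2],
    [2.9, -2.15, 0.2],
    [2.9, -2.15, 0.2],
    [2.9, -2.15, 0.2],
    [2.9, -2.15, 0.2],
    [2.9, -2.15, 0.2],
    [2.9, -2.15, 0.2],
    [2.9, -2.15, 0.2],
    [2.9, -2.15, 0.2],
    [2.9, -2.15, 0],
    [1.5, -1.2, 0]
  ],
  "gripper": [0, 0, 0, 0, 0, 0, 0, 0, 0, 0, 0, 0, 0, 0, 0, 0, 0, 0, 0, 0]
}}

```text
time_s: 2.7
tool_pos: [0.6014, 0.0159, 0.2027]
tool_rot: [-179.9, -0.1, 24.9]
force: [0.0, 0.9, 0.6]
grip_width: 0.0004
grasp_force: 0.0
```

Call:
{"method": "drive_tool", "body": {
  "angular": [
    [0, 0, -0.1],
    [0, 0, -0.1],
    [0, 0, -0.1],
    [0, 0, -0.1],
    [0, 0, -0.1],
    [0, 0, -0.1],
    [0, 0, -0.1],
    [0, 0, -0.1],
    [0, 0, -0.1],
    [0, 0, -0.1],
    [0, 0, -0.1],
    [0, 0, -0.1],
    [0, 0, -0.1],
    [0, 0, -0.1],
    [0, 0, -0.1],
    [0, 0, -0.1],
    [0, 0, 0],
    [0, 0, 0]
  ],
  "delta_pos": [
    [0, 0, 0],
    [0, 0, 0],
    [0, 0, 0],
    [0, 0, 0],
    [0, 0, 0],
    [0, 0, 0],
    [0, 0, 0],
    [0, 0, 0],
    [0, 0, 0],
    [0, 0, 0],
    [0, 0, 0],
    [0, 0, 0],
    [0, 0, 0],
    [0, 0, 0],
    [0, 0, 0],
    [0, 0, 0],
    [0, 0, 0],
    [0, 0, 0]
  ],
  "gripper": [0, 0, 0, 0, 0, 0, 0, 0, 0, 0, 0, 0, 0, 0, 0, 0, 0, 0]
}}

```text
time_s: 4.5
tool_pos: [0.6009, 0.0113, 0.2026]
tool_rot: [-180.0, 0.0, 116.2]
force: [-0.2, -0.0, 0.4]
grip_width: 0.0007
grasp_force: 0.0
```

```bash
cat >> h.py <<'E'
def pose(s,z=.049):
    b=np.load('b.npy');X,d=path(s);yaw=d+1.5*np.pi+b[2];return np.r_[B2W(b,X)[0][:2],z],yaw
def err(s,z):
    from cell import telemetry
    o=telemetry.get_obs();p,y=pose(s,z);r=R.from_euler('xyz',o['tool_rot'],degrees=True)
    e=r.inv()*R.from_euler('xyz',[np.pi,0,y])
    print('t',o['time_s'],'pos',o['tool_pos'].round(4),'goal',p.round(4),'yaw',np.degrees(y).round(1),'tool cm',(r.inv().apply(p-o['tool_pos'])*100).round(2),'rotvec',e.as_rotvec().round(3))
E
python3 - <<'E'
from h import *
err(.1485,.12)
from cell import eyes;import cv2
p=eyes.read_camera('side');i=p['pixels'][90:290,160:360,::-1];cv2.imwrite('pics/s2.png',cv2.resize(i,(600,600),interpolation=cv2.INTER_CUBIC))
E
```

```text
t 4.5 pos [0.6009 0.0113 0.2026] goal [0.6079 0.0127 0.12  ] yaw 125.4 tool cm [-0.18  0.7   8.26] rotvec [-0.     0.    -0.161]
```

View pics/s2.png

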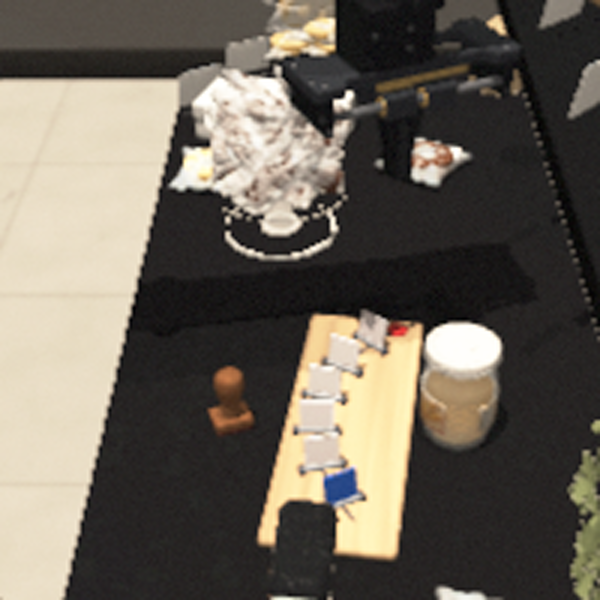

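Call:
{"method": "drive_tool", "body": {
  "angular": [
    [0, 0, 0],
    [0, 0, 0],
    [0, 0, 0],
    [0, 0, -0.08],
    [0, 0, -0.08],
    [0, 0, 0]
  ],
  "delta_pos": [
    [-0.1, 0.35, 2],
    [-0.1, 0.35, 3],
    [0, 0, 3.2],
    [0, 0, 0],
    [0, 0, 0],
    [0, 0, 0]
  ],
  "gripper": [0, 0, 0, 0, 0, 0]
}}

```text
time_s: 5.15
tool_pos: [0.6082, 0.0121, 0.1202]
tool_rot: [-180.0, -0.0, 125.4]
force: [0.1, -0.3, -0.2]
grip_width: 0.0006
grasp_force: 0.0
```

```bash
python3 - <<'E'
from h import *
err(.1485,.049)
from cell import eyes,models
from scipy.optimize import least_squares
b=np.load('b.npy')
P={n:eyes.read_camera(n) for n in('top','side')}
J=least_squares(lambda X:np.r_[proj(P['top'],[X[0],X[1],.075])[0]-[283.8,150.1],proj(P['side'],[X[0],X[1],.055])[0]-[310.7,217.4]],[.65,-.1]).x
print('jar',J)
for s in np.arange(.15,-.07,-.02):
    p,y=pose(s);t=np.array([np.cos(y),np.sin(y)]);u=np.array([np.sin(y),-np.cos(y)]);d=J-p[:2]
    q=np.maximum(np.abs([d@t,d@u])-[.0375,.095],0);print(round(s,3),'clear mm',(np.hypot(*q)*1e3-32).round())
E
```

```text
t 5.15 pos [0.6082 0.0121 0.1202] goal [0.6079 0.0127 0.049 ] yaw 125.4 tool cm [0.07 0.02 7.12] rotvec [-0.    -0.    -0.001]
jar [ 0.64554099 -0.10897792]
0.15 clear mm 52.0
0.13 clear mm 48.0
0.11 clear mm 44.0
0.09 clear mm 42.0
0.07 clear mm 40.0
0.05 clear mm 39.0
0.03 clear mm 39.0
0.01 clear mm 40.0
-0.01 clear mm 42.0
-0.03 clear mm 45.0
-0.05 clear mm 48.0
```

Clear. Lower over the stud, then take the first stretch.

Call:
{"method": "drive_tool", "body": {
  "angular": [
    [0, 0, 0],
    [0, 0, 0],
    [0, 0, 0],
    [0, 0, 0],
    [0, 0, 0],
    [0, 0, 0]
  ],
  "delta_pos": [
    [0.05, 0, 2],
    [0, 0, 2],
    [0, 0, 1.5],
    [0, 0, 1],
    [0, 0, 0.6],
    [0, 0, 0]
  ],
  "gripper": [0, 0, 0, 0, 0, 0]
}}

```text
time_s: 5.85
tool_pos: [0.6079, 0.0122, 0.049]
tool_rot: [-180.0, -0.0, 125.4]
force: [0.6, 0.1, 0.9]
grip_width: 0.0003
grasp_force: 0.0
```

Call:
{"method": "drive_tool", "body": {
  "angular": [
    [0, 0, -0.033],
    [0, 0, -0.033],
    [0, 0, -0.033],
    [0, 0, -0.033],
    [0, 0, -0.033],
    [0, 0, -0.033],
    [0, 0, -0.033],
    [0, 0, 0]
  ],
  "delta_pos": [
    [-0.01, -0.6, 0],
    [-0.01, -0.6, 0],
    [-0.01, -0.6, 0],
    [-0.01, -0.6, 0],
    [-0.01, -0.6, 0],
    [-0.01, -0.6, 0],
    [-0.01, -0.6, 0],
    [0, 0, 0]
  ],
  "gripper": [0, 0, 0, 0, 0, 0, 0, 0]
}}

```text
time_s: 6.65
tool_pos: [0.5773, -0.0168, 0.0503]
tool_rot: [-180.0, 0.1, 138.6]
force: [0.6, 0.2, -0.1]
grip_width: 0.0004
grasp_force: 0.0
```

```bash
python3 - <<'E'
from h import *
err(.1065,.049)
from cell import eyes;import cv2
p=eyes.read_camera('side');i=p['pixels'][170:280,200:310,::-1];cv2.imwrite('pics/s3.png',cv2.resize(i,(600,600),interpolation=cv2.INTER_CUBIC))
E
```

```text
t 6.65 pos [ 0.5773 -0.0168  0.0503] goal [ 0.5768 -0.0154  0.049 ] yaw 138.8 tool cm [0.13 0.07 0.13] rotvec [-0.     0.001 -0.003]
```

View pics/s3.png

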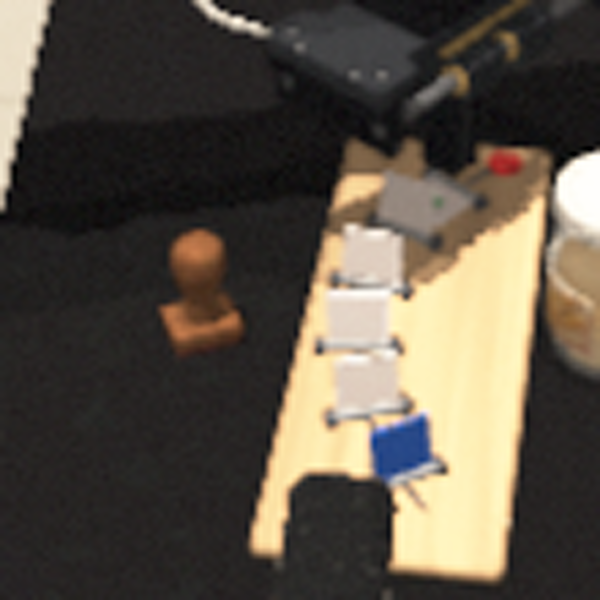

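Call:
{"method": "drive_tool", "body": {
  "angular": [
    [0, 0, -0.033],
    [0, 0, -0.033],
    [0, 0, -0.034],
    [0, 0, -0.033],
    [0, 0, -0.033],
    [0, 0, -0.034],
    [0, 0, -0.033],
    [0, 0, -0.033],
    [0, 0, -0.034],
    [0, 0, -0.033],
    [0, 0, -0.033],
    [0, 0, -0.034],
    [0, 0, -0.033],
    [0, 0, -0.033],
    [0, 0, 0]
  ],
  "delta_pos": [
    [0.06, -0.55, 0.05],
    [0.06, -0.6, 0.05],
    [0, -0.6, 0],
    [0, -0.6, 0],
    [0, -0.6, 0],
    [0, -0.6, 0],
    [0, -0.6, 0],
    [0, -0.6, 0],
    [0, -0.6, 0],
    [0, -0.6, 0],
    [0, -0.6, 0],
    [0, -0.6, 0],
    [0, -0.6, 0],
    [0, -0.6, 0],
    [0, 0, 0]
  ],
  "gripper": [0, 0, 0, 0, 0, 0, 0, 0, 0, 0, 0, 0, 0, 0, 0]
}}

```text
time_s: 8.2
tool_pos: [0.5367, -0.0883, 0.0489]
tool_rot: [-180.0, 0.0, 165.3]
force: [0.2, 0.1, -0.5]
grip_width: 0.0009
grasp_force: 0.0
```

```bash
python3 - <<'E'
from h import *
err(.0225,.049)
from cell import eyes;import cv2
p=eyes.read_camera('side');i=p['pixels'][170:280,200:310,::-1];cv2.imwrite('pics/s4.png',cv2.resize(i,(600,600),interpolation=cv2.INTER_CUBIC))
E
```

```text
t 8.2 pos [ 0.5367 -0.0883  0.0489] goal [ 0.538 -0.089  0.049] yaw 165.6 tool cm [-0.14 -0.03 -0.01] rotvec [-0.     0.001 -0.004]
```

View pics/s4.png

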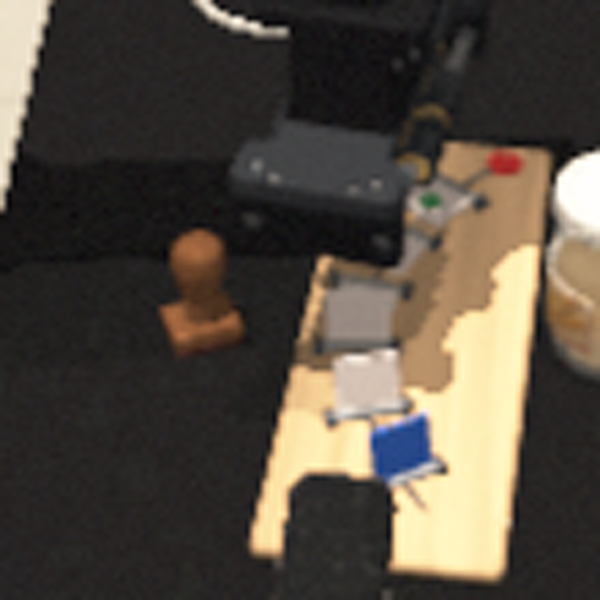

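Call:
{"method": "drive_tool", "body": {
  "angular": [
    [0, 0, -0.035],
    [0, 0, -0.035],
    [0, 0, -0.034],
    [0, 0, -0.033],
    [0, 0, -0.033],
    [0, 0, -0.034],
    [0, 0, -0.033],
    [0, 0, -0.033],
    [0, 0, -0.034],
    [0, 0, -0.033],
    [0, 0, -0.033],
    [0, 0, -0.034],
    [0, 0, -0.033],
    [0, 0, -0.033],
    [0, 0, -0.017],
    [0, 0, 0],
    [0, 0, 0]
  ],
  "delta_pos": [
    [-0.06, -0.6, 0],
    [-0.06, -0.6, 0],
    [-0.01, -0.6, 0],
    [-0.01, -0.6, 0],
    [-0.01, -0.6, 0],
    [-0.01, -0.6, 0],
    [-0.01, -0.6, 0],
    [-0.01, -0.6, 0],
    [-0.01, -0.6, 0],
    [-0.01, -0.6, 0],
    [-0.01, -0.6, 0],
    [-0.01, -0.6, 0],
    [-0.01, -0.6, 0],
    [-0.01, -0.6, 0],
    [0, -0.3, 0],
    [0, 0, 0],
    [0, 0, 0]
  ],
  "gripper": [0, 0, 0, 0, 0, 0, 0, 0, 0, 0, 0, 0, 0, 0, 0, 0, 0]
}}

```text
time_s: 9.95
tool_pos: [0.5365, -0.1735, 0.0486]
tool_rot: [180.0, 0.0, -166.7]
force: [-0.0, 0.6, 0.0]
grip_width: 0.0003
grasp_force: 0.0
```

Call:
{"method": "drive_tool", "body": {
  "angular": [
    [0, 0, 0],
    [0, 0, 0],
    [0, 0, 0],
    [0, 0, 0],
    [0, 0, 0],
    [0, 0, 0],
    [0, 0, 0],
    [0, 0, 0]
  ],
  "delta_pos": [
    [0, 0.3, -0.6],
    [0, 0.3, -1.5],
    [0, 0, -2.5],
    [0, 0, -3],
    [0, 0, -3],
    [0, 0, -3],
    [0, 0, -2],
    [0, 0, 0]
  ],
  "gripper": [0, 0, 0, 0, 0, 0, 0, 0]
}}

```text
time_s: 10.75
tool_pos: [0.5371, -0.1676, 0.2088]
tool_rot: [-179.7, 0.3, -166.7]
force: [0.3, 0.7, -0.2]
grip_width: 0.0002
grasp_force: 0.0
```

```bash
python3 - <<'E'
from h import *
from cell import eyes;import cv2
P={n:eyes.read_camera(n) for n in('top','side')}
f=lambda i:cv2.resize(i,(400,400),interpolation=cv2.INTER_CUBIC)
cv2.imwrite('pics/s5.png',np.hstack([f(P['side']['pixels'][170:280,200:310,::-1]),f(P['top']['pixels'][130:230,235:335,::-1])]))
E
```

```text
(no output)
```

View pics/s5.png

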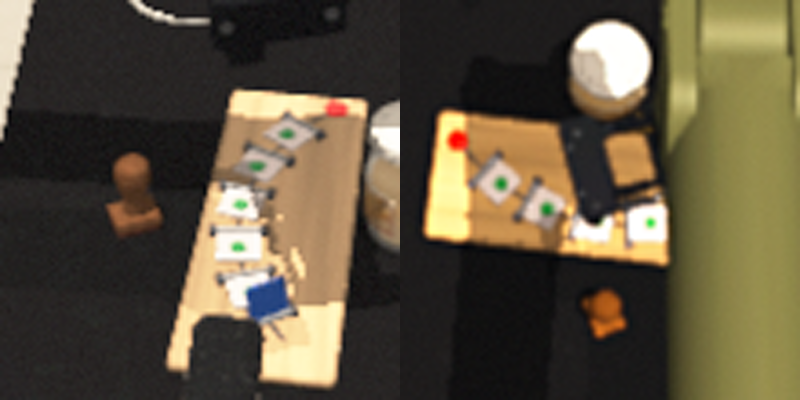

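All five white tabs lie flat with their green dots up, from tab 1 at about (290,130) to tab 5 at about (245,290). The blue tab still stands at (270,298), the board looks unmoved, and the tool is clear.

```bash
python3 -c "
from cell import env;print(env.sign_off())"
```

```text
the job is handed in; nothing more can be done
None
```

The job is handed in: all five white tabs were tipped flat in order from the stud end, the blue tab is still standing, and the board and the things around it look undisturbed (about 11 s used, force readings under 1 N between moves).

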